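# Swap two coin boxes and refit the meter card

## Task

The two coin boxes of the laundry's coin meters were put back into each other's tray: swap them, parking one on the round rubber mat on the way, so that the square box stands in the square tray and the round canister in the round tray. Once both are home, take the control card from its wooden stand and slide it edgewise down into the two card guides of the meter chassis until it is fully seated. Do not knock over the jar or the cup.

Things in the scene. Friction and masses are not known exactly. Their poses are not given: they have to be found in the camera images.
- square_box: Square steel coin box, 54 x 54 mm and 48 mm tall, with a black bar grip on its lid: 44 mm long (along its x), 16 mm thick (along its y), from 48 to 74 mm above its underside. Origin: centre of the underside, z up. About 0.35 kg. It starts in the round tray.
- canister: Round steel coin canister, 66 mm diameter and 48 mm tall, with a black round knob on its lid: 22 mm diameter, from 48 to 74 mm above its underside. Origin: centre of the underside, z up. About 0.35 kg. It starts in the square tray.
- square_tray: Square grey tray, fixed, somewhere on the counter: 88 x 88 mm outside, pocket 80 x 80 mm (sides along its x and y), rim 14 mm above the counter, floor 4 mm. Origin: centre of the underside. Only one coin box fits in it at a time.
- round_tray: Round grey tray, fixed: 100 mm diameter outside, pocket 92 mm diameter, rim 14 mm above the counter, floor 4 mm. Origin: centre of the underside. Only one coin box fits in it at a time.
- mat: Round black rubber mat, fixed, 110 mm diameter, 3 mm thick, empty at the start: the free spot. Origin: centre of the underside.
- card: Control card: upright green board 90 mm wide (its y), 100 mm tall, 5 mm thick (its x), with a white pull handle on its top edge: 12 mm thick (x), 40 mm wide (y), 100 to 124 mm above the lower edge. Origin: centre of the lower edge, z up. About 0.12 kg. Starts standing loosely in the wooden stand; either face may point either way when fitted.
- stand: Wooden card stand, fixed: block 60 x 120 x 45 mm with a slot along its y, 8 mm wide, 96 mm long, open at the top, slot floor 12 mm above the counter; the card stands loosely in it. Origin: centre of the underside.
- chassis: Meter chassis, fixed: plate 90 (x) x 150 (y) x 8 mm with two aluminium card guides at y = -50 and +50 mm: vertical grooves 8 mm wide at x = 0, 95 mm between their bottoms, from the plate up to 75 mm, flared lead-ins above up to 87 mm. Card width goes along y; seated, its lower edge is 8 mm above the origin. Green block 20 mm high at x = +30. Origin: centre of underside.
- jar: Bystander: small closed jar with a blue cap, 56 mm diameter, 70 mm tall, loose. Origin: centre of the underside.
- cup: Bystander: small white cup, 50 mm diameter, 45 mm tall, loose. Origin: centre of the underside.
There are look-alikes about, which are no part of the job. What is shaped like the round_tray but purple is not meant.

How it is judged (in metres and radians):
On the way, in this order (a step that is already met when the one before it is completed fails the run):
1. one of the coin boxes stands parked on the round rubber mat (((horizontal distance between square_box and mat below 0.045 m and z of square_box in the frame of mat between -0.003 and 0.008 m and angle between square_box's own z axis and vertical below 0.1 rad and linear speed of square_box below 0.02 m/s) or (horizontal distance between canister and mat below 0.045 m and z of canister in the frame of mat between -0.003 and 0.008 m and angle between canister's own z axis and vertical below 0.1 rad and linear speed of canister below 0.02 m/s))), for 0.2 s.
2. the square box stands in the square tray and the canister in the round tray (horizontal distance between square_box and square_tray below 0.02 m and z of square_box in the frame of square_tray between -0.003 and 0.009 m and angle between each of square_box, canister's own z axis and vertical below 0.1 rad and linear speed of each of square_box, canister below 0.02 m/s and horizontal distance between canister and round_tray below 0.016 m and z of canister in the frame of round_tray between -0.003 and 0.009 m), for 0.2 s.
3. the card is fully seated in the chassis guides (horizontal distance between card and chassis below 0.006 m and z of card in the frame of chassis between -0.003 and 0.013 m and angle between card's own z axis and vertical below 0.08 rad and linear speed of card below 0.02 m/s), for 0.2 s.
At the end, for the whole second after the job is handed in: Square box flat in the square tray (within 20 mm of its centre), canister flat in the round tray (within 16 mm), card upright in the chassis guides (within 6 mm of centre, 0.12 rad, lower edge within 5 mm of the base plate); all released and at rest (all of step 2 and all of step 3 and angle between the y axis of card and the y axis of chassis, either way round below 0.12 rad); the robot touches nothing.
It fails at once if the jar is knocked over (angle between jar's own z axis and vertical above 0.5 rad).
It fails at once if the cup is knocked over (angle between cup's own z axis and vertical above 0.5 rad).
It also fails if it takes over 109 s, if anything falls off the work surface, if the arm or the gripper's body presses on something with over 40 N, if the wrist force passes 120 N, or if a joint passes its speed limit or range.

## Robot

A 6-joint arm with a two-finger parallel gripper is mounted at the origin on the work surface. World frame = base frame: x ahead of the robot, y to its left, z up, the work surface at z = 0. Lengths are in m, angles in degrees, forces in N, time in s.
With the tool pointing down it reaches from about 0.3 to 0.75 m from the base axis. Payload 8.5 kg.
Tool frame: the origin (TCP) lies at the very end of the fingers, on their centre line; the grasp point (between the pads) lies 19 mm behind it (env.hold_point_z is the distance from the TCP to the grasp point, in m); z points along the fingers, y is the line along which they close (so a half turn about z gives the same grasp; the last joint's range is limited). The gripper opens to 85 mm and grips with 20 to 120 N. Pads are 22 mm wide; open, the fingers measure 114 mm over their backs; the gripper's body (76 mm by 85 mm) begins 54 mm behind the grasp point. The pads swing forward as they close: fully open they stand 13 mm farther back than shut.
Start: joints at [58.253, 21.807, 74.336, -0, 83.858, -12.336], TCP at [0.183, 0.519, 0.231] pointing down, gripper open.
Joint ranges: [-178.18, 178.18], [-50.72, 133.34], [12.68, 142.11], [-81.47, 261.47], [9.98, 163.14], [-165.26, 165.26]. Speed limits (degrees/s): [136.94, 136.94, 180, 180, 180, 180].

## Interface

Orientations are given as a 3x3 rotation matrix whose columns are the frame's x, y, z axes.
In Python, from rig import env, optics gives the robot as it stands.
- The arm moves only by the shell command python3 -m jog 'ROWS' [OPENING] [FORCE]. ROWS is JSON, a list of rows, each an object with "linear": the shift along the tool's x, y, z in units of 40 mm (1.0 is 40 mm), a list of three; "roll": the turn about the tool's z in units of 5 degrees (1.0 is 5 degrees). A call has 1 to 12 rows; each row shifts and turns the commanded pose from where the row before left it, along the tool's axes as they then stand; what a row does not reach is not made up. A row lasts 1/12 s, in which the tool goes at most 41.7 mm and 7.16 degrees, less where a joint would pass 70% of its speed; a pose out of reach is approached as far as the arm can. A call is refused whole if a number of a shift passes 1 or a number of a turn 1, either way. A call with a gripper value outside its range is refused whole. OPENING is the opening, from -1 (shut) to 1 (fully open), set as the call begins (- or left out, the last holds). The fingers move at their own pace and stop on an object; FORCE is the grip in N (left out, the last holds). Time passes only in rows, so rows that do not move let the fingers close. It gives the time, the measured TCP pose, the force, the opening and the grip force at its end, in the units of the state.
- env.observe(): the state, without advancing time (a new reading comes with each control period).
- optics.get_image(name): name is "scene" or "top" or "wrist"; returns the picture (420x560x3 uint8, red, green, blue); there is no depth.
- optics.calibration(name): a dict with "fov_y" (degrees; the focal length in pixels is half the picture's height over the tangent of half this angle, whatever the lens; pixels are square), "cx", "cy" (the principal point, pixels), "T" (4x4, takes a point from camera to world coordinates). Camera axes: x right, y down, z forward; pixel columns grow to the right and rows downward; lengths in m; the calibration is good to about 2 mm. The wrist camera is an equidistant fisheye: a pixel r from the principal point sees the ray r / f radians off the axis. A picture is of the moment at which its call begins: read the wrist's pose just before it. calibration takes no time and is no camera call; for the wrist camera it gives the pose at the moment of the call.
- env.close_job(): hands the job in; it is judged then, once.
The state is a dict: "time_s": time; "q": joint angles; "qvel": joint speeds; "joint_efforts": joint torques, N m; "position": TCP position; "tool_rot": TCP orientation; "ft_force": force on the tool from outside, world axes, zero at the start; "wrist_torque": the same for the moment, N m; "grip_width": finger opening in m; "gripper_force": force on a finger pad.
Only numpy, scipy, OpenCV 4.12 (cv2) and the standard library are available. Lean on these libraries where they do the work, as an engineer would, in place of code of your own. Each camera call takes 0.05 s, during which the arm holds its last target. There are 200 camera calls.

## Working session

There is one attempt and no reset: what is moved stays moved. The work goes in short steps, Python scripts to look and compute and a shell command to move; the robot and the scene stay as the last step left them, time stands still between calls to the robot, and variables do not carry over. Pictures are saved under pics/ and viewed, at most 14 in all, crops included, and the job is handed in when it is done.

```bash
mkdir -p pics; ls; cat > h.py <<'E'
import numpy as np,cv2
from rig import env,optics
def snap(n,f):
    im=optics.get_image(n); cv2.imwrite('pics/'+f,im[:,:,::-1]); return im
def ray(n,u,v,c=None):
    c=c or optics.calibration(n); f=210/np.tan(np.radians(c['fov_y']/2))
    d=np.array([(u-c['cx'])/f,(v-c['cy'])/f,1.]); T=np.array(c['T']); return T[:3,3],T[:3,:3]@d
def at(n,u,v,z):
    o,d=ray(n,u,v); return np.round(o+d*(z-o[2])/d[2],4)
def px(n,p):
    c=optics.calibration(n); f=210/np.tan(np.radians(c['fov_y']/2)); T=np.array(c['T'])
    q=T[:3,:3].T@(np.array(p)-T[:3,3]); return np.round([c['cx']+f*q[0]/q[2],c['cy']+f*q[1]/q[2]],1)
E
python3 - <<'E'
from h import *
s=env.observe(); print(s)
print(env.hold_point_z)
for n in ('scene','top'):
    c=optics.calibration(n);print(n,c); im=snap(n,n+'1.png')
    cv2.imwrite('pics/%s1b.png'%n,cv2.resize(im[:,:,::-1],(800,600),interpolation=cv2.INTER_CUBIC))
E
```

```text
pics
{'time_s': 0.0, 'q': array([ 5.82517422e+01,  2.18412095e+01,  7.43870268e+01, -2.21414856e-04,
        8.38592508e+01, -1.23364624e+01]), 'qvel': array([-0.09074467, -0.0476579 ,  0.06630667,  0.01818371, -0.0865126 ,
       -0.06768719]), 'joint_efforts': array([ 2.40540998e-03, -4.48475039e+01, -2.31277996e+01, -9.37961909e-05,
        4.82594929e-03,  1.84487953e-05]), 'position': array([0.18263618, 0.51845914, 0.23069635]), 'tool_rot': array([[-9.43154266e-01,  3.32354315e-01, -8.00188744e-04],
       [ 3.32355122e-01,  9.43153424e-01, -1.30048051e-03],
       [ 3.22480443e-04, -1.49250057e-03, -9.99998834e-01]]), 'ft_force': array([0.07983084, 0.46245241, 0.51513438]), 'wrist_torque': array([-0.00509772,  0.00391819, -0.01801858]), 'gripper_force': 0.0, 'grip_width': 0.08566819837138474}
0.0187
scene {'fov_y': 52.489193615007025, 'cx': 279.3928161015362, 'cy': 209.57576022796783, 'T': array([[-0.79664157,  0.42592258, -0.42889645,  0.98473378],
       [ 0.60423233,  0.54201577, -0.58405668,  0.53557642],
       [-0.01629429, -0.72443693, -0.68914848,  0.92714827],
       [ 0.        ,  0.        ,  0.        ,  1.        ]])}
top {'fov_y': 45.25209428568935, 'cx': 284.9996937174664, 'cy': 211.5144091685457, 'T': array([[ 0.00811313, -0.99592998,  0.08976444,  0.30565394],
       [-0.99996391, -0.00785396,  0.00324007, -0.17303017],
       [-0.00252188, -0.08978749, -0.99595775,  1.50503694],
       [ 0.        ,  0.        ,  0.        ,  1.        ]])}
```

View pics/scene1b.png

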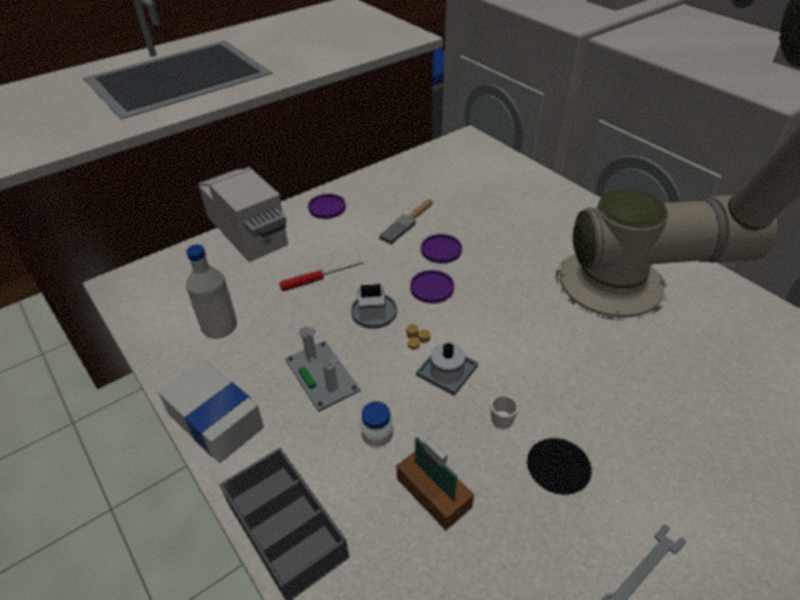

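View pics/top1b.png

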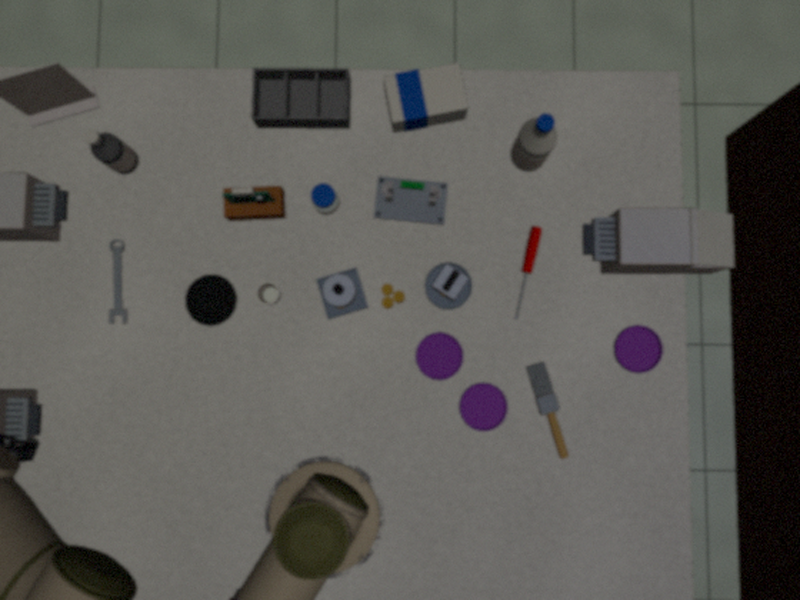

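Scene: the mat is at top-view pixel (211,300), the cup at (269,294), and the square tray with the canister at (342,292). The round grey tray with the square box is at (448,286). The stand and card are at (254,202), the jar at (324,197) and the chassis at (411,200). Look-alikes are the purple discs at (439,356), (483,406) and (638,349), which aren't meant. I'll check my choice in one close crop.

```bash
python3 - <<'E'
from h import *
ims=[optics.get_image('top').astype(float) for _ in range(6)]
im=np.mean(ims,0).clip(0,255).astype(np.uint8)
cv2.imwrite('pics/topavg.png',im[:,:,::-1])
c=im[112:237,140:335][:,:,::-1]
c=cv2.convertScaleAbs(c,alpha=1.5)
cv2.imwrite('pics/topc.png',cv2.resize(c,None,fx=4,fy=4,interpolation=cv2.INTER_CUBIC))
ims=[optics.get_image('scene').astype(float) for _ in range(6)]
im=np.mean(ims,0).clip(0,255).astype(np.uint8)
cv2.imwrite('pics/scavg.png',im[:,:,::-1])
c=cv2.convertScaleAbs(im[190:370,195:435][:,:,::-1],alpha=1.5)
cv2.imwrite('pics/scc.png',cv2.resize(c,None,fx=10/3,fy=10/3,interpolation=cv2.INTER_CUBIC))
E
```

```text
(no output)
```

View pics/topc.png

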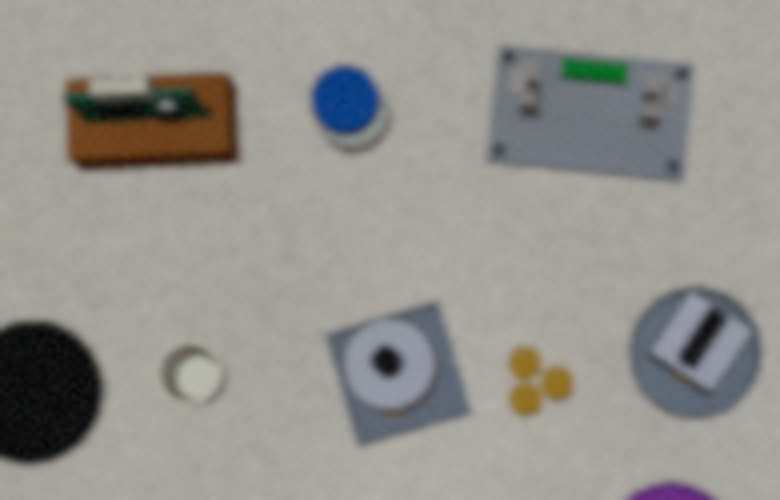

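View pics/scc.png

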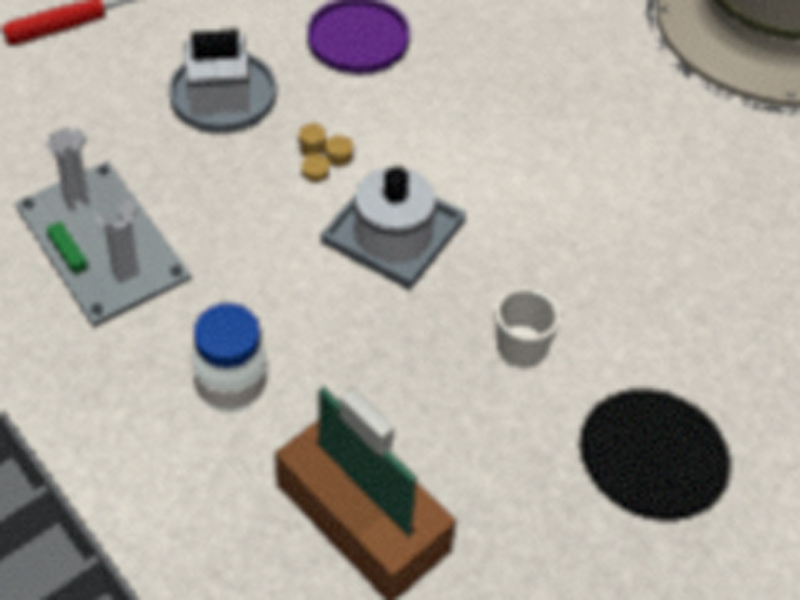

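```bash
python3 - <<'E'
from h import *
T=lambda x,y,z: at('top',140+(x+.5)/4-.5,112+(y+.5)/4-.5,z)
S=lambda x,y,z: at('scene',195+(x+.5)*.3-.5,190+(y+.5)*.3-.5,z)
print('mat',T(31,391,.003),S(655,454,.003))
q=[T(x,y,.014) for x,y in((328,335),(438,303),(469,411),(360,446))]
print('sqtray',np.mean(q,0),[np.linalg.norm(q[i]-q[i-1]) for i in range(4)],[np.degrees(np.arctan2(*(q[i]-q[i-1])[1::-1])) for i in range(4)], S(397,224,.014))
print('knob',T(388,361,.078),S(397,172,.078))
print('rtray',T(696,352,.014),S(223,88,.014))
a,b=T(720,309,.078),T(687,362,.078)
print('grip',(a+b)/2,np.linalg.norm(a-b),np.degrees(np.arctan2(*(a-b)[1::-1])),S(215,37,.078))
q=[T(x,y,.008) for x,y in((500,47),(691,67),(682,181),(489,161))]
print('chas',np.mean(q,0),[np.linalg.norm(q[i]-q[i-1]) for i in range(4)],[np.degrees(np.arctan2(*(q[i]-q[i-1])[1::-1])) for i in range(4)])
q=[S(x,y,.008) for x,y in((16,206),(107,164),(190,277),(94,325))]
print('chasS',np.mean(q,0),[np.linalg.norm(q[i]-q[i-1]) for i in range(4)],[np.degrees(np.arctan2(*(q[i]-q[i-1])[1::-1])) for i in range(4)])
q=[T(x,y,.045) for x,y in((67,76),(232,72),(237,156),(72,160))]
print('stand',np.mean(q,0),[np.linalg.norm(q[i]-q[i-1]) for i in range(4)],[np.degrees(np.arctan2(*(q[i]-q[i-1])[1::-1])) for i in range(4)])
print('handle',T(118,80,.136),S(366,415,.136),'cardtop ends',T(66,98,.112),S(322,391,.112),S(414,474,.112))
print('jar',T(345,99,.07),S(228,333,.07),'cup',T(195,377,.01),S(526,313,.045))
s=env.observe()['tool_rot'];print(np.degrees(np.arctan2(s[1,0],s[0,0])))
w=snap('wrist','w1.png')
E
```

```text
mat [0.4442 0.2443 0.003 ] [0.4438 0.2478 0.003 ]
sqtray [ 0.45835  -0.032075  0.014   ] [np.float64(0.08648340881348283), np.float64(0.0852274603634298), np.float64(0.08425040059251938), np.float64(0.08478095304960898)] [np.float64(17.010182946437364), np.float64(-73.2234857123622), np.float64(-163.30726961085244), np.float64(108.28535182731952)] [ 0.4566 -0.0273  0.014 ]
knob [ 0.4608 -0.0303  0.078 ] [ 0.4583 -0.0291  0.078 ]
rtray [ 0.4763 -0.2531  0.014 ] [ 0.4768 -0.2492  0.014 ]
grip [ 0.4808 -0.255   0.078 ] 0.044797321348491376 -31.490196046718612 [ 0.4805 -0.2513  0.078 ]
chas [ 0.65735  -0.173175  0.008   ] [np.float64(0.08809472174880853), np.float64(0.14551426046954985), np.float64(0.08784082194515248), np.float64(0.1461912788096472)] [np.float64(-4.6880251327067075), np.float64(-95.67924971638499), np.float64(175.75637757762826), np.float64(84.4258994087459)]
chasS [ 0.6592   -0.169225  0.008   ] [np.float64(0.14763864670200685), np.float64(0.08765643159517734), np.float64(0.1483706170372018), np.float64(0.08731414547483125)] [np.float64(-94.89577819625642), np.float64(175.61633422279706), np.float64(84.9733883702815), np.float64(-4.861732143802961)]
stand [0.6447 0.15   0.045 ] [np.float64(0.06314879254585956), np.float64(0.12186242242791664), np.float64(0.063114578347637), np.float64(0.12146262799725682)] [np.float64(5.087641198601656), np.float64(-88.1660326687852), np.float64(-175.27405289562037), np.float64(91.84000591019912)]
handle [0.6486 0.1541 0.136 ] [0.6464 0.1569 0.136 ] cardtop ends [0.6415 0.1961 0.112 ] [0.6476 0.113  0.112 ] [0.6396 0.1977 0.112 ]
jar [0.6524 0.0048 0.07  ] [0.6538 0.0101 0.07  ] cup [0.455  0.1203 0.01  ] [0.4545 0.1189 0.045 ]
160.58530070672114
```

The two cameras agree to about 3 mm, and the sizes match the descriptions. Plan: canister to the mat, box to the square tray, canister to the round tray, then the card. First I'll square up the tool and move over the canister.

```bash
python3 -m jog '[{"linear":[0,0,0],"roll":-0.97},{"linear":[0,0,0],"roll":-0.97},{"linear":[0,0,0],"roll":-0.97},{"linear":[0,0,0],"roll":-0.97}]' 1
python3 -m jog '[{"linear":[-0.43,-0.857,0]},{"linear":[-0.43,-0.857,0]},{"linear":[-0.43,-0.857,0]},{"linear":[-0.43,-0.857,0]},{"linear":[-0.43,-0.857,0]},{"linear":[-0.43,-0.857,0]},{"linear":[-0.43,-0.857,0]},{"linear":[-0.43,-0.857,0]}]'
python3 -m jog '[{"linear":[-0.43,-0.857,0]},{"linear":[-0.43,-0.857,0]},{"linear":[-0.43,-0.857,0]},{"linear":[-0.43,-0.857,0]},{"linear":[-0.43,-0.857,0]},{"linear":[-0.43,-0.857,0]},{"linear":[-0.43,-0.857,0]},{"linear":[-0.43,-0.857,0]},{"linear":[0,0,0]},{"linear":[0,0,0]}]'
cat >> h.py <<'E'
def wray(u,v,c):
    f=210/np.tan(np.radians(c['fov_y']/2)); x,y=u-c['cx'],v-c['cy']; r=np.hypot(x,y); t=r/f
    d=np.array([np.sin(t)*x/r,np.sin(t)*y/r,np.cos(t)]); T=np.array(c['T']); return T[:3,3],T[:3,:3]@d
def wat(u,v,z,c):
    o,d=wray(u,v,c); return np.round(o+d*(z-o[2])/d[2],4)
def wpx(p,c):
    f=210/np.tan(np.radians(c['fov_y']/2)); T=np.array(c['T']); q=T[:3,:3].T@(np.array(p)-T[:3,3])
    t=np.arctan2(np.hypot(q[0],q[1]),q[2]); k=f*t/np.hypot(q[0],q[1]); return np.round([c['cx']+k*q[0],c['cy']+k*q[1]],1)
def wsnap(f,n=4):
    import json
    c=optics.calibration('wrist'); im=np.mean([optics.get_image('wrist').astype(float) for _ in range(n)],0).astype(np.uint8)
    cv2.imwrite('pics/'+f,cv2.resize(im[:,:,::-1],(800,600),interpolation=cv2.INTER_CUBIC))
    c['T']=np.array(c['T']).tolist(); json.dump(c,open('pics/'+f+'.json','w')); return c
def need(x,y,z):
    s=env.observe(); d=s['tool_rot'].T@(np.array([x,y,z])-s['position'])/.04
    print('need units',np.round(d,3),'pos',np.round(s['position'],4),'xyaw',np.round(np.degrees(np.arctan2(s['tool_rot'][1,0],s['tool_rot'][0,0])),2))
E
python3 - <<'E'
from h import *
c=wsnap('w2.png');print(c); need(.459,-.029,.056)
E
```

```text
time_s: 1.08
position: [0.1828, 0.5187, 0.2313]
tool_rot: [[-1.0, -0.004, -0.0], [-0.004, 1.0, -0.0], [0.0, -0.0, -1.0]]
ft_force: [-0.1, 0.7, -0.1]
grip_width: 0.0851
gripper_force: 0.0
{'fov_y': 65.70646984690485, 'cx': 271.0607676528274, 'cy': 205.71043191916092, 'T': [[-0.0032246460536643025, 0.9579619786139687, 0.28687706284720066, 0.10843222332233038], [0.9999946857817802, 0.0032267066023807973, 0.00046558855086710856, 0.518040893158006], [-0.00047965198335200496, 0.2868770396781699, -0.9579672927816808, 0.3739078128399792], [0.0, 0.0, 0.0, 1.0]]}
need units [ -6.945 -13.673   4.383] pos [0.1828 0.5187 0.2313] xyaw 179.83invalid input
invalid input
```

View pics/w2.png

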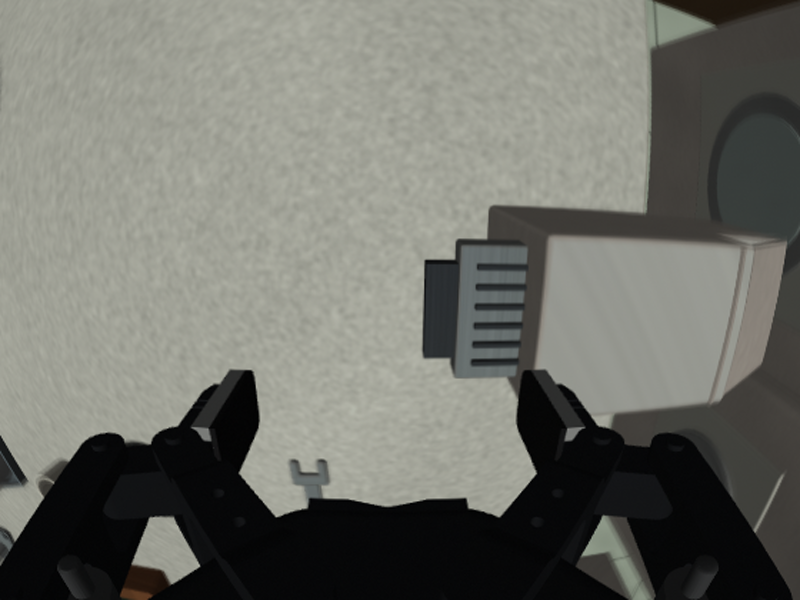

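The wrist view shows only the neighbouring machine at (620,310), and the fingers point at +X. Each row needs a "roll" key.

```bash
python3 -m jog '[{"linear":[-0.43,-0.857,0],"roll":0},{"linear":[-0.43,-0.857,0],"roll":0},{"linear":[-0.43,-0.857,0],"roll":0},{"linear":[-0.43,-0.857,0],"roll":0},{"linear":[-0.43,-0.857,0],"roll":0},{"linear":[-0.43,-0.857,0],"roll":0},{"linear":[-0.43,-0.857,0],"roll":0},{"linear":[-0.43,-0.857,0],"roll":0}]' >/dev/null
python3 -m jog '[{"linear":[-0.43,-0.857,0.2],"roll":0},{"linear":[-0.43,-0.857,0.2],"roll":0},{"linear":[-0.43,-0.857,0.2],"roll":0},{"linear":[-0.43,-0.857,0.2],"roll":0},{"linear":[-0.43,-0.857,0.2],"roll":0},{"linear":[-0.43,-0.857,0.2],"roll":0},{"linear":[-0.43,-0.857,0.2],"roll":0},{"linear":[-0.43,-0.857,0.2],"roll":0},{"linear":[0,0,0],"roll":0},{"linear":[0,0,0],"roll":0}]'
python3 - <<'E'
from h import *
c=wsnap('w3.png'); need(.459,-.029,.056)
E
```

```text
time_s: 2.78
position: [0.4582, -0.0312, 0.1668]
tool_rot: [[-1.0, 0.005, -0.001], [0.005, 1.0, 0.0], [0.001, 0.0, -1.0]]
ft_force: [0.3, 0.8, -0.1]
grip_width: 0.0856
gripper_force: 0.0
need units [-0.036 -0.005  2.793] pos [ 0.4575 -0.0288  0.1677] xyaw -179.97
```

View pics/w3.png

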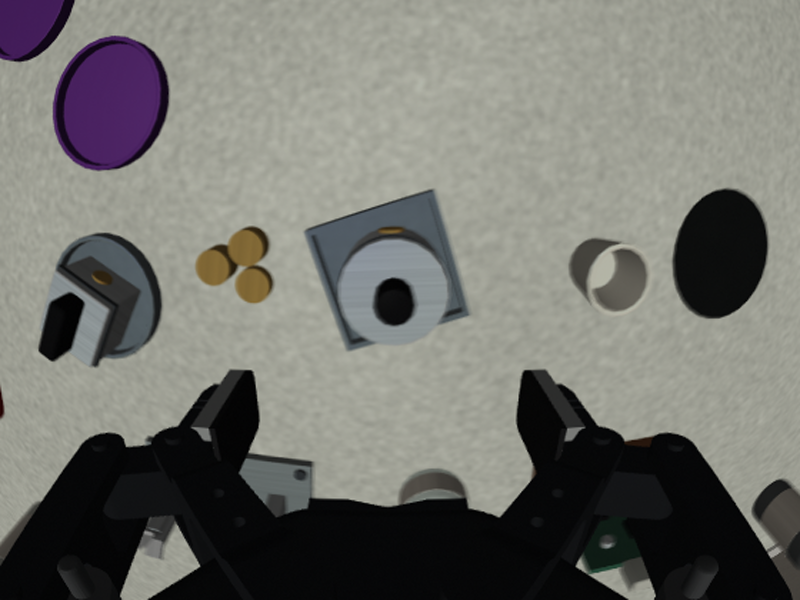

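The wrist view shows the canister centred at (394,295) with its knob at (395,300), the square tray around it, the cup at (610,277), the mat at (721,253) and the box in the round tray at (85,300). I'll cross-check positions from these pixels.

```bash
python3 - <<'E'
from h import *
import json
c=json.load(open('pics/w3.png.json'))
W=lambda x,y,z: wat((x+.5)*.7-.5,(y+.5)*.7-.5,z,c)
print('knob',W(395,302,.078),'tray',np.mean([W(*p,.014) for p in((306,231),(433,190),(468,315),(348,350))],0))
print('mat',W(721,253,.003),'rtray',W(101,296,.014),'grip',W(62,327,.078),'cup rim',W(620,279,.045))
E
```

```text
knob [ 0.4573 -0.0278  0.078 ] tray [ 0.45805  -0.030825  0.014   ]
mat [0.4421 0.2399 0.003 ] rtray [ 0.4723 -0.2506  0.014 ] grip [ 0.4739 -0.2412  0.078 ] cup rim [0.4536 0.1177 0.045 ]
```

```bash
python3 -m jog '[{"linear":[0,0,0.7],"roll":0},{"linear":[0,0,0.7],"roll":0},{"linear":[0,0,0.7],"roll":0},{"linear":[0,0,0.4],"roll":0},{"linear":[0,0,0.25],"roll":0},{"linear":[0,0,0],"roll":0},{"linear":[0,0,0],"roll":0}]' | egrep 'pos|ft'
python3 -m jog '[{"linear":[0,0,0],"roll":0},{"linear":[0,0,0],"roll":0},{"linear":[0,0,0],"roll":0},{"linear":[0,0,0],"roll":0},{"linear":[0,0,0],"roll":0},{"linear":[0,0,0],"roll":0},{"linear":[0,0,0],"roll":0},{"linear":[0,0,0],"roll":0},{"linear":[0,0,0],"roll":0},{"linear":[0,0,0],"roll":0}]' -1 60 | egrep -v rot
```

```text
position: [0.4578, -0.0291, 0.0577]
ft_force: [-0.3, -0.1, 0.2]
time_s: 4.4
position: [0.458, -0.0297, 0.0575]
ft_force: [-0.8, 2.2, 4.2]
grip_width: 0.0203
gripper_force: 58.6
```

```bash
python3 -m jog '[{"linear":[0,0,-0.3],"roll":0},{"linear":[0,0,-0.6],"roll":0},{"linear":[0,0,-0.8],"roll":0},{"linear":[0,0,-0.8],"roll":0},{"linear":[0.04,0.43,0],"roll":0},{"linear":[0.045,0.8,0],"roll":0},{"linear":[0.045,0.8,0],"roll":0},{"linear":[0.045,0.8,0],"roll":0},{"linear":[0.045,0.8,0],"roll":0},{"linear":[0.045,0.8,0],"roll":0},{"linear":[0.045,0.8,0],"roll":0},{"linear":[0.045,0.8,0],"roll":0}]' | egrep 'pos|ft|gri'
python3 -m jog '[{"linear":[0.02,0.5,0],"roll":0},{"linear":[0,0.3,0],"roll":0},{"linear":[0,0,0],"roll":0},{"linear":[0,0,0],"roll":0},{"linear":[0,0,0.6],"roll":0},{"linear":[0,0,0.6],"roll":0},{"linear":[0,0,0.6],"roll":0},{"linear":[0,0,0.4],"roll":0},{"linear":[0,0,0.2],"roll":0},{"linear":[0,0,0.1],"roll":0},{"linear":[0,0,0],"roll":0},{"linear":[0,0,0],"roll":0}]' | egrep 'pos|ft|gri'
```

```text
position: [0.443, 0.2127, 0.1567]
ft_force: [1.7, 0.5, -3.6]
grip_width: 0.02
gripper_force: 59.1
position: [0.4436, 0.2431, 0.0581]
ft_force: [-0.4, -0.0, -2.8]
grip_width: 0.0199
gripper_force: 59.2
```

```bash
python3 -m jog '[{"linear":[0,0,0],"roll":0},{"linear":[0,0,0],"roll":0},{"linear":[0,0,0],"roll":0},{"linear":[0,0,0],"roll":0},{"linear":[0,0,0],"roll":0},{"linear":[0,0,0],"roll":0},{"linear":[0,0,0],"roll":0},{"linear":[0,0,-0.5],"roll":0},{"linear":[0,0,-0.7],"roll":0},{"linear":[0,0,-0.7],"roll":0},{"linear":[0,0,-0.6],"roll":0},{"linear":[0,0,0],"roll":0}]' 1 | egrep 'pos|ft|gri'
python3 -m jog '[{"linear":[-0.063,-0.884,0],"roll":0},{"linear":[-0.063,-0.884,0],"roll":0},{"linear":[-0.063,-0.884,0],"roll":0},{"linear":[-0.063,-0.884,0],"roll":0},{"linear":[-0.063,-0.884,0],"roll":0},{"linear":[-0.063,-0.884,0],"roll":0},{"linear":[-0.063,-0.884,0],"roll":0}]' >/dev/null
python3 -m jog '[{"linear":[-0.063,-0.884,0],"roll":0},{"linear":[-0.063,-0.884,0],"roll":0},{"linear":[-0.063,-0.884,0],"roll":0},{"linear":[-0.063,-0.884,0],"roll":0},{"linear":[-0.063,-0.884,0],"roll":0},{"linear":[-0.063,-0.884,0],"roll":0},{"linear":[-0.063,-0.884,0],"roll":0},{"linear":[0,0,0],"roll":0},{"linear":[0,0,0],"roll":0}]'|egrep 'pos'
python3 - <<'E'
from h import *
c=wsnap('w4.png')
E
```

```text
position: [0.4447, 0.244, 0.1617]
ft_force: [0.4, 0.6, 0.9]
grip_width: 0.0851
gripper_force: 0.0
position: [0.4777, -0.253, 0.1564]
```

View pics/w4.png

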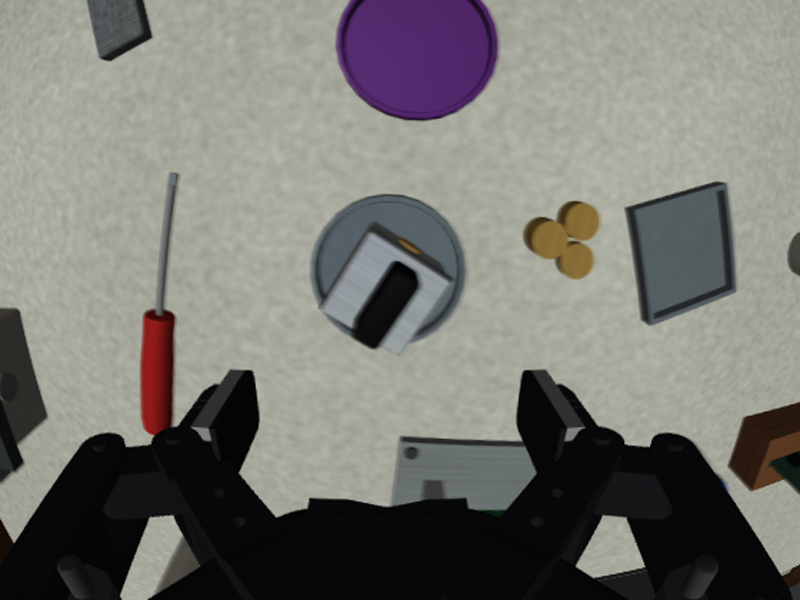

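The box sits in the round tray (centre about (389,270)), with its grip from (403,268) to (370,342) and the empty square tray at (682,253).

```bash
python3 - <<'E'
from h import *
import json
c=json.load(open('pics/w4.png.json'))
W=lambda x,y,z: wat((x+.5)*.7-.5,(y+.5)*.7-.5,z,c)
a,b=W(405,268,.078),W(366,342,.078)
print('grip',(a+b)/2,np.linalg.norm(a-b),np.degrees(np.arctan2(*(a-b)[1::-1])))
q=[W(*p,.052) for p in((373,222),(452,278),(402,355),(320,307))]
print('lid',np.mean(q,0),[np.linalg.norm(q[i]-q[i-1]) for i in range(4)],[np.degrees(np.arctan2(*(q[i]-q[i-1])[1::-1])) for i in range(4)])
print('rtray',W(388,270,.014))
need(.48,-.252,.0575)
E
```

```text
grip [ 0.4757 -0.2547  0.078 ] 0.04373831272465822 153.08344538304863
lid [ 0.476    -0.253825  0.052   ] [np.float64(0.05661748846425458), np.float64(0.053311349635888995), np.float64(0.053628071007635524), np.float64(0.054983724864726975)] [np.float64(147.4046230658733), np.float64(54.31239901025673), np.float64(-30.725559908298347), np.float64(-122.44721581874556)]
rtray [ 0.4727 -0.2531  0.014 ]
need units [-0.049 -0.04   2.493] pos [ 0.4781 -0.2505  0.1572] xyaw -179.94
```

```bash
python3 -m jog '[{"linear":[0.02,-0.07,0],"roll":0.9},{"linear":[0,0,0],"roll":0.9},{"linear":[0,0,0],"roll":0.9},{"linear":[0,0,0],"roll":0.9},{"linear":[0,0,0],"roll":0.9},{"linear":[0,0,0],"roll":0.9},{"linear":[0,0,0],"roll":0.9},{"linear":[0,0,0.7],"roll":0},{"linear":[0,0,0.7],"roll":0},{"linear":[0,0,0.6],"roll":0},{"linear":[0,0,0.3],"roll":0},{"linear":[0,0,0.2],"roll":0}]' | egrep 'pos|ft'
python3 -m jog '[{"linear":[0,0,0],"roll":0},{"linear":[0,0,0],"roll":0},{"linear":[0,0,0],"roll":0},{"linear":[0,0,0],"roll":0},{"linear":[0,0,0],"roll":0},{"linear":[0,0,0],"roll":0},{"linear":[0,0,0],"roll":0},{"linear":[0,0,0],"roll":0},{"linear":[0,0,0],"roll":0},{"linear":[0,0,0],"roll":0}]' -1 60 | egrep -v rot
python3 - <<'E'
from h import *
need(.458,-.0305,.1575)
E
```

```text
position: [0.4769, -0.253, 0.0559]
ft_force: [-0.4, 0.1, -0.8]
time_s: 10.77
position: [0.4775, -0.2545, 0.0577]
ft_force: [1.2, 2.2, 5.2]
grip_width: 0.0145
gripper_force: 64.6
need units [ 3.341  4.519 -2.497] pos [ 0.4775 -0.2545  0.0577] xyaw 148.49
```

```bash
python3 -m jog '[{"linear":[0,0,-0.3],"roll":0},{"linear":[0,0,-0.6],"roll":0},{"linear":[0,0,-0.8],"roll":0},{"linear":[0,0,-0.8],"roll":0},{"linear":[0.4,0.55,0],"roll":0},{"linear":[0.42,0.57,0],"roll":0},{"linear":[0.42,0.57,0],"roll":0},{"linear":[0.42,0.57,0],"roll":0},{"linear":[0.42,0.57,0],"roll":0},{"linear":[0.42,0.57,0],"roll":0},{"linear":[0.42,0.57,0],"roll":0},{"linear":[0.42,0.55,0],"roll":0}]' | egrep 'pos|gri'
python3 -m jog '[{"linear":[0,0,0],"roll":0.83},{"linear":[0,0,0],"roll":0.83},{"linear":[0,0,0],"roll":0.83},{"linear":[0,0,0],"roll":0.83},{"linear":[0,0,0],"roll":0.83},{"linear":[0,0,0],"roll":0.83},{"linear":[0,0,0],"roll":0.83},{"linear":[0,0,0],"roll":0.83},{"linear":[0,0,0],"roll":0.83},{"linear":[0,0,0],"roll":0.83},{"linear":[0,0,0],"roll":0},{"linear":[0,0,0],"roll":0}]' | egrep 'pos|ft|gri'
python3 - <<'E'
from h import *
need(.458,-.0305,.0575)
E
```

```text
position: [0.4571, -0.0292, 0.1567]
grip_width: 0.0148
gripper_force: 63.4
position: [0.4576, -0.0305, 0.1569]
ft_force: [-0.3, 0.4, -3.7]
grip_width: 0.0149
gripper_force: 63.4
need units [-0.004  0.014  2.484] pos [ 0.4576 -0.0305  0.1569] xyaw 107.11
```

Lower, release, lift, and move back towards the canister on the mat.

```bash
python3 -m jog '[{"linear":[0,0,0.6],"roll":0},{"linear":[0,0,0.6],"roll":0},{"linear":[0,0,0.6],"roll":0},{"linear":[0,0,0.4],"roll":0},{"linear":[0,0,0.18],"roll":0},{"linear":[0,0,0.08],"roll":0},{"linear":[0,0,0],"roll":0},{"linear":[0,0,0],"roll":0}]' | egrep 'pos|ft|gri'
python3 -m jog '[{"linear":[0,0,0],"roll":0},{"linear":[0,0,0],"roll":0},{"linear":[0,0,0],"roll":0},{"linear":[0,0,0],"roll":0},{"linear":[0,0,0],"roll":0},{"linear":[0,0,0],"roll":0},{"linear":[0,0,0],"roll":0},{"linear":[0,0,-0.5],"roll":0},{"linear":[0,0,-0.7],"roll":0},{"linear":[0,0,-0.7],"roll":0},{"linear":[0,0,-0.6],"roll":0},{"linear":[0,0,0],"roll":0}]' 1 | egrep 'pos|ft|gri'
python3 - <<'E'
from h import *
im=optics.get_image('top'); cv2.imwrite('pics/t5.png',cv2.resize(im[112:237,140:335][:,:,::-1],None,fx=4,fy=4,interpolation=cv2.INTER_CUBIC))
need(.4436,.2431,.1575)
E
```

```text
position: [0.4584, -0.0307, 0.0596]
ft_force: [-0.2, 0.1, -3.2]
grip_width: 0.0148
gripper_force: 63.4
position: [0.4597, -0.031, 0.163]
ft_force: [0.4, 0.6, 1.6]
grip_width: 0.0855
gripper_force: 0.0
need units [6.658 1.637 0.071] pos [ 0.4588 -0.0307  0.1608] xyaw 107.0
```

View pics/t5.png

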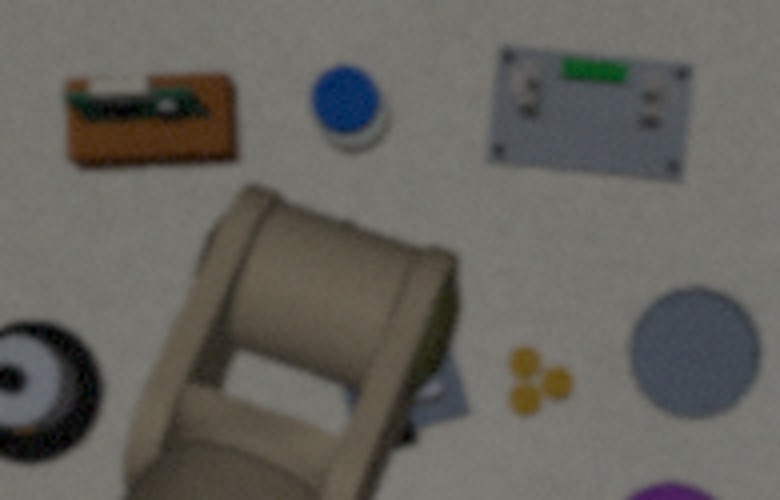

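The canister stands on the mat, with its knob at crop pixel (12,377), and the round tray at (696,352) is empty. The arm hides the square tray.

```bash
python3 -m jog '[{"linear":[0.74,0.182,0],"roll":0},{"linear":[0.74,0.182,0],"roll":0},{"linear":[0.74,0.182,0],"roll":0},{"linear":[0.74,0.182,0],"roll":0},{"linear":[0.74,0.182,0],"roll":0},{"linear":[0.74,0.182,0],"roll":0},{"linear":[0.74,0.182,0],"roll":0},{"linear":[0.74,0.182,0],"roll":0},{"linear":[0.74,0.182,0],"roll":0},{"linear":[0,0,0],"roll":0},{"linear":[0,0,0],"roll":0}]' | egrep 'pos|ft|gri'
python3 - <<'E'
from h import *
wsnap('w6.png')
print(at('top',140+12.5/4-.5,112+377.5/4-.5,.077))
need(.4436,.2431,.0570)
E
```

```text
position: [0.442, 0.2444, 0.1577]
ft_force: [0.4, -0.7, 0.0]
grip_width: 0.085
gripper_force: 0.0
[0.4473 0.2376 0.077 ]
need units [0.009 0.026 2.539] pos [0.4428 0.2425 0.1585] xyaw 106.91
```

View pics/w6.png

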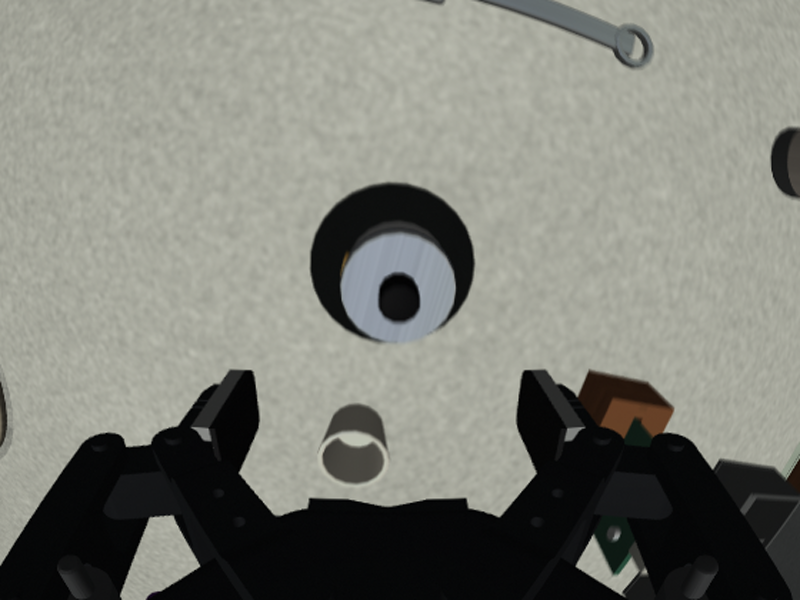

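The canister is centred on the mat, knob at (399,300), between the fingers, with the cup clear at (353,458). Grasp it and go to the round tray.

```bash
python3 -m jog '[{"linear":[0,0,0.6],"roll":0},{"linear":[0,0,0.7],"roll":0},{"linear":[0,0,0.6],"roll":0},{"linear":[0,0,0.4],"roll":0},{"linear":[0,0,0.23],"roll":0},{"linear":[0,0,0],"roll":0},{"linear":[0,0,0],"roll":0}]' | egrep 'pos|ft'
python3 -m jog '[{"linear":[0,0,0],"roll":0},{"linear":[0,0,0],"roll":0},{"linear":[0,0,0],"roll":0},{"linear":[0,0,0],"roll":0},{"linear":[0,0,0],"roll":0},{"linear":[0,0,0],"roll":0},{"linear":[0,0,0],"roll":0},{"linear":[0,0,0],"roll":0},{"linear":[0,0,-0.5],"roll":0},{"linear":[0,0,-0.7],"roll":0},{"linear":[0,0,-0.7],"roll":0},{"linear":[0,0,-0.6],"roll":0}]' -1 60 | egrep -v rot
python3 - <<'E'
from h import *
need(.4745,-.252,.1575)
E
```

```text
position: [0.4431, 0.243, 0.0581]
ft_force: [-0.5, 0.2, -0.3]
time_s: 17.18
position: [0.4418, 0.2432, 0.1586]
ft_force: [0.5, -0.2, -3.1]
grip_width: 0.0197
gripper_force: 58.8
need units [-12.078  -2.837   0.033] pos [0.4418 0.2432 0.1586] xyaw 106.99
```

```bash
python3 -m jog '[{"linear":[-0.5,-0.117,-0.1],"roll":0},{"linear":[-0.863,-0.203,0],"roll":0},{"linear":[-0.863,-0.203,0],"roll":0},{"linear":[-0.863,-0.203,0],"roll":0},{"linear":[-0.863,-0.203,0],"roll":0},{"linear":[-0.863,-0.203,0],"roll":0},{"linear":[-0.863,-0.203,0],"roll":0}]' | egrep 'pos'
python3 -m jog '[{"linear":[-0.863,-0.203,0],"roll":0},{"linear":[-0.863,-0.203,0],"roll":0},{"linear":[-0.863,-0.203,0],"roll":0},{"linear":[-0.863,-0.203,0],"roll":0},{"linear":[-0.863,-0.203,0],"roll":0},{"linear":[-0.863,-0.203,0],"roll":0},{"linear":[-0.863,-0.203,0],"roll":0},{"linear":[-0.36,-0.084,0],"roll":0},{"linear":[0,0,0],"roll":0},{"linear":[0,0,0],"roll":0},{"linear":[0,0,0],"roll":0}]' | egrep 'pos|ft|gri'
python3 - <<'E'
from h import *
need(.4745,-.252,.0595)
E
```

```text
position: [0.4568, 0.0092, 0.161]
position: [0.4748, -0.2505, 0.1612]
ft_force: [0.3, 0.1, -3.4]
grip_width: 0.0198
gripper_force: 58.8
need units [-0.04  -0.014  2.541] pos [ 0.4748 -0.2505  0.1612] xyaw 107.02
```

```bash
python3 -m jog '[{"linear":[-0.03,0,0.6],"roll":0},{"linear":[0,0,0.6],"roll":0},{"linear":[0,0,0.6],"roll":0},{"linear":[0,0,0.4],"roll":0},{"linear":[0,0,0.2],"roll":0},{"linear":[0,0,0.12],"roll":0},{"linear":[0,0,0],"roll":0},{"linear":[0,0,0],"roll":0}]' | egrep 'pos|ft|gri'
python3 -m jog '[{"linear":[0,0,0],"roll":0},{"linear":[0,0,0],"roll":0},{"linear":[0,0,0],"roll":0},{"linear":[0,0,0],"roll":0},{"linear":[0,0,0],"roll":0},{"linear":[0,0,0],"roll":0},{"linear":[0,0,0],"roll":0},{"linear":[0,0,-0.5],"roll":0},{"linear":[0,0,-0.8],"roll":0},{"linear":[0,0,-0.8],"roll":0},{"linear":[0,0,-0.8],"roll":0},{"linear":[0,0,-0.8],"roll":0}]' 1 | egrep 'pos|ft|gri'
python3 - <<'E'
from h import *
for r in (.59,.60):need(.646,-.171,.22)
need(.646,.155,.22)
E
```

```text
position: [0.476, -0.2529, 0.0617]
ft_force: [-0.8, 0.7, -3.4]
grip_width: 0.0201
gripper_force: 58.9
position: [0.4753, -0.2528, 0.2106]
ft_force: [0.4, -0.1, -0.6]
grip_width: 0.085
gripper_force: 0.0
need units [ 0.709  4.678 -0.237] pos [ 0.4753 -0.2528  0.2106] xyaw 106.99
need units [ 0.709  4.678 -0.237] pos [ 0.4753 -0.2528  0.2106] xyaw 106.99
need units [ 8.503  7.059 -0.236] pos [ 0.4753 -0.2528  0.2106] xyaw 106.99
```

```bash
python3 -m jog '[{"linear":[0.1,0.827,-0.17],"roll":0},{"linear":[0.1,0.827,-0.17],"roll":0},{"linear":[0.1,0.827,-0.17],"roll":0},{"linear":[0.1,0.827,-0.17],"roll":0},{"linear":[0.1,0.827,-0.17],"roll":0},{"linear":[0.1,0.827,-0.17],"roll":0},{"linear":[0,0,0],"roll":0.88},{"linear":[0,0,0],"roll":0.88},{"linear":[0,0,0],"roll":0.88},{"linear":[0,0,0],"roll":0.88},{"linear":[0,0,0],"roll":0.88},{"linear":[0,0,0],"roll":0}]' | egrep 'pos'
python3 - <<'E'
from h import *
wsnap('w7.png',6);need(.658,-.171,.25)
im=np.mean([optics.get_image('top').astype(float) for _ in range(4)],0).astype(np.uint8)
cv2.imwrite('pics/t7.png',cv2.resize(cv2.convertScaleAbs(im[112:237,140:335][:,:,::-1],alpha=1.5),None,fx=4,fy=4,interpolation=cv2.INTER_CUBIC))
E
```

```text
position: [0.6584, -0.172, 0.2495]
need units [ 0.025 -0.012 -0.008] pos [ 0.6584 -0.1721  0.2497] xyaw 85.05
```

View pics/w7.png

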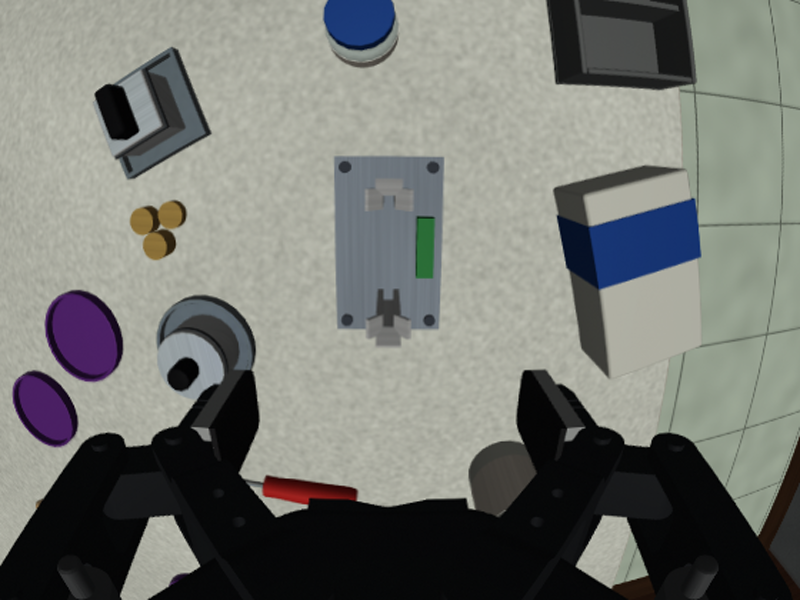

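Square box in the square tray at (150,115), canister in the round tray at (200,345). The chassis plate corners are (334,156), (444,156), (438,328) and (338,328), with guides near (389,195) and (388,320). I'll zoom in on it.

```bash
python3 - <<'E'
import cv2
a=cv2.imread('pics/w7.png')[145:355,320:460]
cv2.imwrite('pics/w7c.png',cv2.resize(cv2.convertScaleAbs(a,alpha=1.4),(400,600),interpolation=cv2.INTER_CUBIC))
E
```

```text
(no output)
```

View pics/w7c.png

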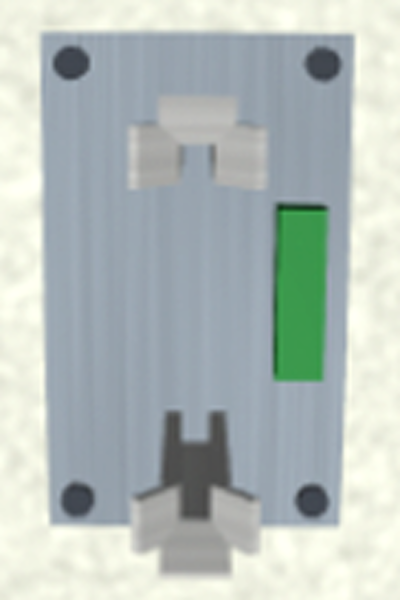

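```bash
cat > m.py <<'E'
from h import *
import json
c=json.load(open('pics/w7.png.json'))
W=lambda x,y,z: wat((320+x*.35+.15)*.7-.5,(145+y*.35+.15)*.7-.5,z,c)
q=[W(*p,.008) for p in((41,33),(354,35),(338,525),(51,525))]
print('plate',np.mean(q,0),[np.linalg.norm(q[i]-q[i-1]) for i in range(4)],[np.degrees(np.arctan2(*(q[i]-q[i-1])[1::-1])) for i in range(4)])
A=W(197.5,145,.075);B=W(196,520,.075);print('groove',A,B,(A+B)/2,np.linalg.norm(A-B),np.degrees(np.arctan2(*(A-B)[1::-1])))
A=W(198,97,.087);B=W(196,575,.087);print('flare',A,B,(A+B)/2,np.linalg.norm(A-B),np.degrees(np.arctan2(*(A-B)[1::-1])))
print('width',W(129,130,.087),W(267,130,.087),W(133,500,.087),W(260,500,.087))
E
python3 m.py; python3 - <<'E'
from h import *
need(.646,.154,.25)
E
```

```text
plate [ 0.6577   -0.171725  0.008   ] [np.float64(0.14957556618645973), np.float64(0.0896136150370021), np.float64(0.1491164645503641), np.float64(0.08916866041384719)] [np.float64(84.55240453550721), np.float64(-5.507011388825174), np.float64(-95.61883432709631), np.float64(174.78811882977934)]
groove [ 0.6622 -0.1247  0.075 ] [ 0.6533 -0.2191  0.075 ] [ 0.65775 -0.1719   0.075  ] 0.0948186163155738 84.61409350060738
flare [ 0.6634 -0.1127  0.087 ] [ 0.6524 -0.2292  0.087 ] [ 0.6579  -0.17095  0.087  ] 0.11701816098366953 84.60608949378772
width [ 0.647  -0.1188  0.087 ] [ 0.6784 -0.1217  0.087 ] [ 0.6388 -0.208   0.087 ] [ 0.6697 -0.2108  0.087 ]
need units [ 8.093e+00 -1.018e+00 -7.000e-03] pos [ 0.6584 -0.172   0.2497] xyaw 85.01
```

```bash
python3 -m jog '[{"linear":[0.9,-0.113,0],"roll":0},{"linear":[0.9,-0.113,0],"roll":0},{"linear":[0.9,-0.113,0],"roll":0},{"linear":[0.9,-0.113,0],"roll":0},{"linear":[0.9,-0.113,0],"roll":0},{"linear":[0.9,-0.113,0],"roll":0},{"linear":[0.9,-0.113,0],"roll":0},{"linear":[0.9,-0.113,0],"roll":0},{"linear":[0.9,-0.113,0],"roll":0},{"linear":[0,0,0],"roll":0},{"linear":[0,0,0],"roll":0}]' | egrep 'pos'
python3 - <<'E'
from h import *
wsnap('w8.png',6);need(.646,.154,.25)
E
```

```text
position: [0.6459, 0.156, 0.2497]
need units [ 0.024 -0.013 -0.005] pos [0.6464 0.153  0.2498] xyaw 84.89
```

View pics/w8.png

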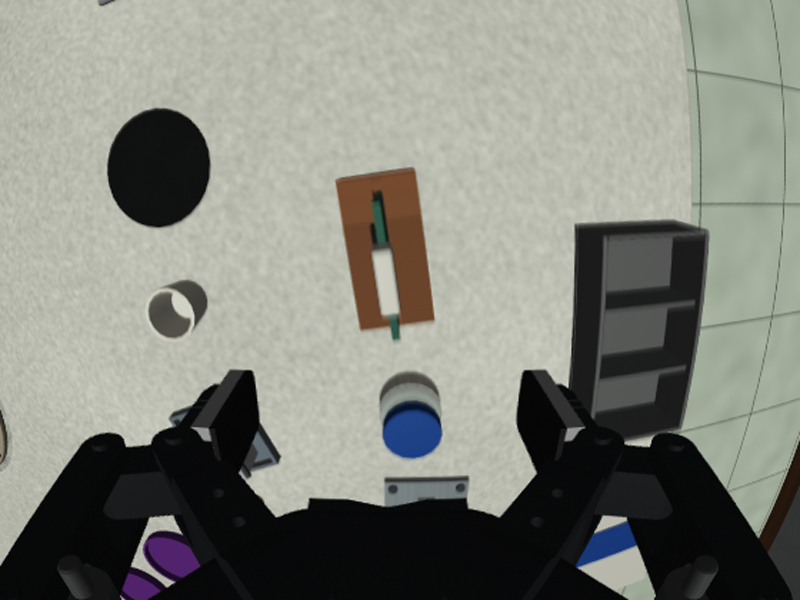

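Handle top runs from about (382,248) to (389,314), with the stand corners at (337,180), (414,169), (434,320) and (361,329). The jar at (410,415) lies beyond the closing fingers' plane. I'll fit the handle with a threshold.

```bash
python3 - <<'E'
from h import *
import json
c=json.load(open('pics/w8.png.json'))
W=lambda x,y,z: wat((x+.5)*.7-.5,(y+.5)*.7-.5,z,c)
a=cv2.imread('pics/w8.png').astype(int)
m=np.zeros(a.shape[:2],np.uint8); r=a[235:330,362:410]; m[235:330,362:410]=((r.min(2)>115))*255
n,l,st,ce=cv2.connectedComponentsWithStats(m); k=1+st[1:,4].argmax(); print(st[k])
pts=np.argwhere(l==k)[:,::-1].astype(np.float32); box=cv2.boxPoints(cv2.minAreaRect(pts)); print(box)
q=[W(*p,.136) for p in box]
print('handle',np.mean(q,0),[np.linalg.norm(q[i]-q[i-1]) for i in range(4)],[np.degrees(np.arctan2(*(q[i]-q[i-1])[1::-1])) for i in range(4)])
q=[W(*p,.045) for p in((337,180),(414,169),(434,320),(361,329))]
print('stand',np.mean(q,0),[np.linalg.norm(q[i]-q[i-1]) for i in range(4)],[np.degrees(np.arctan2(*(q[i]-q[i-1])[1::-1])) for i in range(4)])
A=W(378,191,.112);B=W(397,339,.112);print('board ends',A,B,(A+B)/2,np.linalg.norm(A-B))
for y in range(236,325,8): print(y,a[y,366:406:3].min(1).tolist())
E
```

```text
[ 372  250   28   66 1257]
[[370.99414 251.4624 ]
 [390.45654 248.4682 ]
 [400.445   313.39307]
 [380.9826  316.38727]]
handle [0.643825 0.158425 0.136   ] [np.float64(0.03906200199682548), np.float64(0.011029052543169798), np.float64(0.03899358921669047), np.float64(0.011535163631262517)] [np.float64(93.2286478696356), np.float64(4.159642293712613), np.float64(-86.02953993955661), np.float64(-175.52510349375402)]
stand [0.644275 0.1581   0.045   ] [np.float64(0.11886706861027574), np.float64(0.05778321555607646), np.float64(0.11932966940371534), np.float64(0.05886195715400575)] [np.float64(93.03812168165906), np.float64(3.0753260780520386), np.float64(-86.44463114715062), np.float64(-177.37091811436136)]
board ends [0.6434 0.2094 0.112 ] [0.6472 0.1137 0.112 ] [0.6453  0.16155 0.112  ] 0.09577541438177128
236 [43, 42, 26, 27, 48, 48, 41, 23, 42, 42, 42, 42, 41, 42]
244 [42, 43, 41, 46, 57, 61, 63, 55, 53, 42, 42, 42, 42, 42]
252 [43, 44, 109, 142, 147, 154, 160, 163, 130, 46, 42, 42, 42, 42]
260 [43, 43, 103, 190, 193, 192, 191, 190, 178, 77, 42, 41, 41, 41]
268 [43, 42, 52, 168, 194, 192, 192, 190, 187, 130, 42, 42, 42, 41]
276 [42, 42, 40, 130, 191, 192, 192, 190, 190, 165, 48, 42, 42, 42]
284 [43, 43, 43, 64, 179, 193, 191, 191, 190, 184, 105, 42, 42, 42]
292 [42, 43, 43, 39, 146, 190, 191, 191, 190, 190, 143, 40, 42, 42]
300 [42, 42, 42, 42, 79, 185, 191, 190, 190, 190, 174, 65, 43, 42]
308 [42, 43, 42, 42, 44, 158, 191, 190, 190, 189, 185, 116, 41, 42]
316 [42, 42, 42, 42, 42, 58, 99, 97, 95, 86, 77, 67, 41, 43]
324 [42, 42, 42, 42, 42, 40, 39, 37, 63, 47, 45, 53, 88, 107]
```

```bash
python3 -m jog '[{"linear":[0,0,0],"roll":-0.85},{"linear":[0,0,0],"roll":-0.85},{"linear":[0,0,0],"roll":0},{"linear":[0,0,0],"roll":0},{"linear":[0,0,0],"roll":0}]' | egrep 'pos'
python3 - <<'E'
from h import *
need(.644,.1584,.107)
E
```

```text
position: [0.6463, 0.1539, 0.2497]
need units [ 0.117 -0.05   3.569] pos [0.6463 0.1539 0.2497] xyaw 93.34
```

```bash
python3 -m jog '[{"linear":[0.117,-0.05,0.3],"roll":0},{"linear":[0,0,0.8],"roll":0},{"linear":[0,0,0.8],"roll":0},{"linear":[0,0,0.7],"roll":0},{"linear":[0,0,0.5],"roll":0},{"linear":[0,0,0.3],"roll":0},{"linear":[0,0,0.17],"roll":0},{"linear":[0,0,0],"roll":0},{"linear":[0,0,0],"roll":0}]' | egrep 'pos|ft'
python3 -m jog '[{"linear":[0,0,0],"roll":0},{"linear":[0,0,0],"roll":0},{"linear":[0,0,0],"roll":0},{"linear":[0,0,0],"roll":0},{"linear":[0,0,0],"roll":0},{"linear":[0,0,0],"roll":0},{"linear":[0,0,0],"roll":0},{"linear":[0,0,0],"roll":0},{"linear":[0,0,0],"roll":0},{"linear":[0,0,0],"roll":0},{"linear":[0,0,0],"roll":0}]' -1 50 | egrep -v rot
python3 - <<'E'
from h import *
need(.644,.1584,.107)
E
```

```text
position: [0.6443, 0.1588, 0.1076]
ft_force: [-0.3, -0.5, 0.7]
time_s: 25.15
position: [0.6441, 0.1588, 0.1072]
ft_force: [1.4, -0.3, 3.2]
grip_width: 0.0111
gripper_force: 49.4
need units [-0.01  -0.003  0.005] pos [0.6441 0.1588 0.1072] xyaw 93.49
```

```bash
python3 -m jog '[{"linear":[0,0,-0.2],"roll":0},{"linear":[0,0,-0.3],"roll":0},{"linear":[0,0,-0.5],"roll":0},{"linear":[0,0,-0.6],"roll":0},{"linear":[0,0,-0.6],"roll":0},{"linear":[0,0,-0.5],"roll":0},{"linear":[0,0,-0.3],"roll":0},{"linear":[0,0,0],"roll":0.6},{"linear":[0,0,0],"roll":0.6},{"linear":[0,0,0],"roll":0.56},{"linear":[0,0,0],"roll":0},{"linear":[0,0,0],"roll":0}]' | egrep -v rot
python3 - <<'E'
from h import *
need(.6578,-.1717,.227)
E
```

```text
time_s: 26.15
position: [0.6437, 0.1588, 0.2269]
ft_force: [1.0, -0.1, -0.8]
grip_width: 0.0112
gripper_force: 48.9
need units [-8.197e+00  1.104e+00 -3.000e-03] pos [0.6437 0.1588 0.2269] xyaw 84.77
```

```bash
python3 -m jog '[{"linear":[-0.4,0.054,0],"roll":0.03},{"linear":[-0.75,0.101,0],"roll":0},{"linear":[-0.8,0.108,0],"roll":0},{"linear":[-0.8,0.108,0],"roll":0},{"linear":[-0.8,0.108,0],"roll":0},{"linear":[-0.8,0.108,0],"roll":0},{"linear":[-0.8,0.108,0],"roll":0},{"linear":[-0.8,0.108,0],"roll":0},{"linear":[-0.8,0.108,0],"roll":0},{"linear":[-0.75,0.101,0],"roll":0},{"linear":[-0.5,0.067,0],"roll":0},{"linear":[-0.197,0.025,0],"roll":0}]' | egrep -v rot
python3 -m jog '[{"linear":[0,0,0],"roll":0},{"linear":[0,0,0],"roll":0},{"linear":[0,0,0],"roll":0},{"linear":[0,0,0],"roll":0}]' | egrep -v rot
python3 - <<'E'
from h import *
need(.6578,-.1717,.2)
wsnap('w9.png')
a=cv2.imread('pics/w9.png')[120:420,250:550]
cv2.imwrite('pics/w9c.png',cv2.resize(cv2.convertScaleAbs(a,alpha=1.4),(600,600),interpolation=cv2.INTER_CUBIC))
E
```

```text
time_s: 27.15
position: [0.6561, -0.1757, 0.2265]
ft_force: [-0.4, 0.1, -1.4]
grip_width: 0.0113
gripper_force: 48.9
time_s: 27.48
position: [0.6568, -0.1703, 0.2272]
ft_force: [-0.0, 0.4, -1.3]
grip_width: 0.0115
gripper_force: 48.9
need units [-0.032  0.028  0.679] pos [ 0.6568 -0.1703  0.2272] xyaw 84.65
```

View pics/w9c.png

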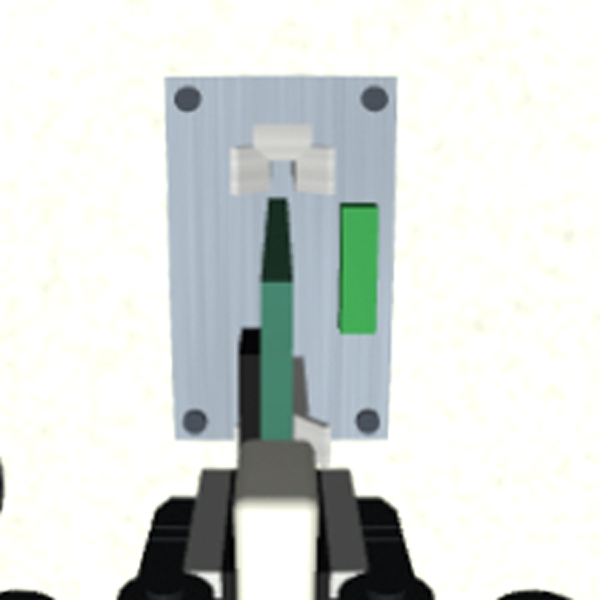

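The card hangs straight, its lower far corner at crop (277,199), and the far groove at (282,165) is close to in line. I'll check numerically.

```bash
python3 - <<'E'
from h import *
import json
c=json.load(open('pics/w9.png.json'))
W=lambda x,y,z: wat((250+x/2+.25)*.7-.5,(120+y/2+.25)*.7-.5,z,c)
P=W(277,199,.1322);Q=W(277,282,.2322)
u=np.array([np.cos(np.radians(84.6)),np.sin(np.radians(84.6)),0])
s=env.observe()['position']; n=np.array([u[1],-u[0],0])
for X in(P,Q): print(X,'rel tcp y',(X-s)@u,'x',(X-s)@n)
g=W(282,161,.075);print('groove far',g)
ch=np.array([.6578,-.1717,0]); print('groove rel chassis',(g-ch)@u,(g-ch)@n,'corner rel',(P-ch)@u,(P-ch)@n)
need(.6578,-.1717,.2)
E
```

```text
[ 0.6598 -0.129   0.1322] rel tcp y 0.04210327638350314 x -0.0009468563221143064
[ 0.6596 -0.1286  0.2322] rel tcp y 0.042482679506680665 x -0.001183612040362418
groove far [ 0.6619 -0.1245  0.075 ]
groove rel chassis 0.04737636881387128 -0.00036010833376126303 corner rel 0.04269871251518854 -0.0020273010494944064
need units [-0.015  0.027  0.677] pos [ 0.6568 -0.171   0.2271] xyaw 84.6
```

```bash
python3 -m jog '[{"linear":[0.03,0.04,0.2],"roll":0},{"linear":[0,0,0.4],"roll":0},{"linear":[0,0,0.4],"roll":0},{"linear":[0,0,0.2],"roll":0},{"linear":[0,0,0.15],"roll":0},{"linear":[0,0,0.15],"roll":0},{"linear":[0,0,0.1],"roll":0},{"linear":[0,0,0],"roll":0},{"linear":[0,0,0],"roll":0}]' | egrep -v rot
python3 - <<'E'
from h import *
need(.6578,-.1717,.104)
E
```

```text
time_s: 28.43
position: [0.6586, -0.1708, 0.1633]
ft_force: [-1.0, 0.6, -0.9]
grip_width: 0.0114
gripper_force: 48.9
need units [-0.024 -0.018  1.482] pos [ 0.6586 -0.1708  0.1633] xyaw 84.54
```

```bash
python3 -m jog '[{"linear":[0,0,0.15],"roll":0},{"linear":[0,0,0.15],"roll":0},{"linear":[0,0,0.15],"roll":0},{"linear":[0,0,0.15],"roll":0},{"linear":[0,0,0.15],"roll":0},{"linear":[0,0,0.15],"roll":0},{"linear":[0,0,0],"roll":0}]' | egrep 'pos|ft|gri'
python3 -m jog '[{"linear":[0,0,0.15],"roll":0},{"linear":[0,0,0.1],"roll":0},{"linear":[0,0,0.1],"roll":0},{"linear":[0,0,0.07],"roll":0},{"linear":[0,0,0.05],"roll":0},{"linear":[0,0,0],"roll":0},{"linear":[0,0,0],"roll":0}]' | egrep 'pos|ft|gri'
```

```text
position: [0.6579, -0.1705, 0.1252]
ft_force: [0.1, 0.2, -0.4]
grip_width: 0.0111
gripper_force: 48.9
position: [0.6585, -0.1708, 0.1082]
ft_force: [0.5, 0.2, -1.2]
grip_width: 0.0112
gripper_force: 49.0
```

```bash
python3 -m jog '[{"linear":[0,0,0.05],"roll":0},{"linear":[0,0,0.04],"roll":0},{"linear":[0,0,0.03],"roll":0},{"linear":[0,0,0],"roll":0},{"linear":[0,0,0],"roll":0},{"linear":[0,0,0],"roll":0}]' | egrep 'pos|ft|gri'
python3 -m jog '[{"linear":[0,0,0],"roll":0},{"linear":[0,0,0],"roll":0},{"linear":[0,0,0],"roll":0},{"linear":[0,0,0],"roll":0},{"linear":[0,0,0],"roll":0},{"linear":[0,0,0],"roll":0},{"linear":[0,0,0],"roll":0},{"linear":[0,0,0],"roll":0},{"linear":[0,0,-0.4],"roll":0},{"linear":[0,0,-0.8],"roll":0},{"linear":[0,0,-0.8],"roll":0},{"linear":[0,0,-0.8],"roll":0}]' 1 | egrep 'pos|ft|gri'
python3 -m jog '[{"linear":[0,0,-0.8],"roll":0},{"linear":[0,0,-0.3],"roll":0},{"linear":[0,0,0],"roll":0},{"linear":[0,0,0],"roll":0},{"linear":[0,0,0],"roll":0}]' | egrep 'pos|ft|gri'
python3 - <<'E'
from h import *
wsnap('w10.png')
E
```

```text
position: [0.6584, -0.1707, 0.1033]
ft_force: [-0.8, -0.5, -0.8]
grip_width: 0.0112
gripper_force: 48.9
position: [0.6582, -0.1706, 0.2167]
ft_force: [0.2, -0.3, 0.8]
grip_width: 0.0852
gripper_force: 0.0
position: [0.658, -0.1706, 0.2573]
ft_force: [0.3, 0.3, 0.0]
grip_width: 0.0854
gripper_force: 0.0
```

View pics/w10.png

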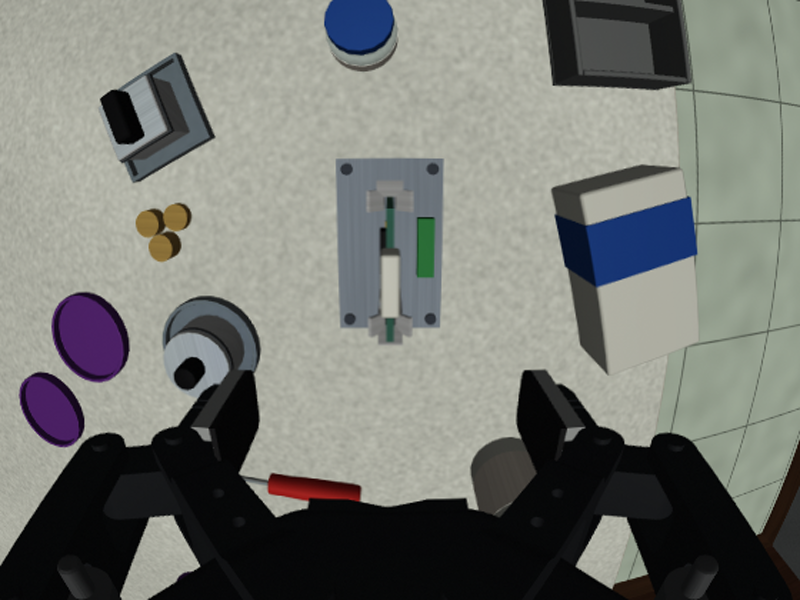

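The card stands in both guides (handle at (390,285)), released at seated height. The box at (130,115) and canister at (200,350) are in their trays, and the jar is upright at (360,30). I'm handing the job in.

```bash
python3 -c "
from rig import env
print(env.close_job())"
```

```text
the job is handed in; nothing more can be done
None
```

The job is handed in: the last wrist picture shows the square box in the square tray, the canister in the round tray and the card seated in the chassis guides, with the jar upright; the cup was out of that view, and no verdict came back.

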